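# Put the thin lid back on the panela box

## Task

The panela box on the shelf has been left open and its thin flat wooden lid lies on the shelf, too thin to pick up there. Slide the lid out until its tab hangs over the shelf's front edge, pinch it by the tab, lift it and lay it squarely and centred on the box so that it covers the whole opening. Do not let the lid fall or drop it onto the box, do not push the box away, and leave the carafe and the dripper where they stand.

Things in the scene. Friction and masses are not known exactly. Their poses are not given: they have to be found in the camera images.
- shelf: Fixed pine floating shelf before a low half-wall (+x side; its white cap stands 23 mm above the shelf top, from x = 140 mm on). Board 280 (x) x 1340 (y) x 28 (z) mm. Origin: middle of the board's top face, at world z = 0.13. Its x points away from the robot: the front edge is the -x side. Free air in front of and below that edge, down to the counter.
- shelf_edge (a point): Middle of the shelf's front top edge (x = -140 mm, y = 0, z = 0 in the shelf's frame, same axes). The edge runs along its y.
- lid: Loose flat lid of dark plywood, 3 mm thick, about 60 g: a rectangle 134 (x) x 94 (y) mm with a flat tab 44 mm wide that sticks out 46 mm from the middle of its -x side. Origin: centre of the rectangle on the underside; z up. Starts flat on the shelf behind the front edge, tab towards it within 25 deg. Slides when pressed from above and dragged: fingertips grip it better than the shelf does.
- lid_tab (a point): Middle of the lid's tab (x = -90 mm, y = 0, half-way through its thickness: z = 1.5 mm, in the lid's frame, same axes). The tab's sides are 44 mm apart along y.
- box: Loose open white ceramic box with two brown panela blocks inside (20 mm below the rim), 0.8 kg, on the shelf. Outside 118 (x) x 78 (y) x 62 (z) mm, walls 6 mm, flat rim at z = 62 mm. Origin: centre of the underside; x along its long side, within 25 deg of the shelf's x. The lid's rectangle overlaps it by 8 mm all round; its tab then sticks out past a short side (either).
- carafe: Bystander: empty glass carafe, 104 mm across, 128 mm tall, handle on its +y side reaching 79 mm from its axis. Origin: centre of its underside.
- dripper: Bystander: white ceramic pour-over dripper, 114 mm across the top, 85 mm tall, handle on its +y side reaching 79 mm from its axis. Origin: centre of its underside.
Mind the look-alikes: they are no part of the job. There is more than one size of the lid; the job needs the smaller.

How it is judged (in metres and radians):
On the way, in this order (a step that is already met when the one before it is completed fails the run):
1. the lid lies flat on the shelf with at least half of its tab out over the front edge (x of lid_tab in the frame of shelf_edge below 0 m and z of lid in the frame of shelf below 0.008 m and angle between lid's own z axis and vertical below 0.08 rad), for 0.2 s.
2. the lid is lifted clear of the shelf in the fingers (z of lid in the frame of shelf above 0.03 m and contact force between the fingers and lid above 1 N), for 0.2 s.
At the end, for the whole second after the job is handed in: The lid lies flat on the box's rim (height within 3 mm, tilt under 0.04 rad), its rectangle centred on the box within 8 mm each way and square with it within 0.1 rad (so the whole opening is covered; the tab may point either way), at rest and let go; the box stands upright on the shelf (x of lid in the frame of box between -0.008 and 0.008 m and y of lid in the frame of box between -0.008 and 0.008 m and z of lid in the frame of box between 0.059 and 0.065 m and angle between the x axis of lid and the x axis of box, either way round below 0.1 rad and angle between each of lid, box's own z axis and vertical below 0.04 rad and z of box in the frame of shelf between -0.005 and 0.005 m and linear speed of lid below 0.02 m/s); the robot touches nothing.
It fails at once if the lid falls off the shelf (z of lid in the frame of shelf below -0.03 m).
It fails at once if the lid is let go more than 15 mm above the box's rim (z of lid in the frame of box above 0.077 m and contact force between the fingers and lid below 0.1 N).
It fails at once if the box is pushed more than 25 mm from its place (distance of box from where it was at the start of the episode above 0.025 m).
It fails at once if the carafe or the dripper is moved more than 20 mm (distance of any of carafe, dripper from where it was at the start of the episode above 0.02 m).
It also fails if it takes over 58 s, if anything falls off the work surface, if the arm or the gripper's body presses on something with over 40 N, if the wrist force passes 120 N, or if a joint passes its speed limit or range.

## Robot

A 6-joint arm with a two-finger parallel gripper is mounted at the origin on the work surface. World frame = base frame: x ahead of the robot, y to its left, z up, the work surface at z = 0. Lengths are in mm, angles in rad, forces in N, time in s.
With the tool pointing down it reaches from about 350 to 775 mm from the base axis. Payload 7.3 kg.
Tool frame: the origin (TCP) lies at the very end of the fingers, on their centre line; the grasp point (between the pads) lies 19 mm behind it (bot.grip_point_offset is the distance from the TCP to the grasp point, in mm); z points along the fingers, y is the line along which they close (so a half turn about z gives the same grasp; the last joint's range is limited). The gripper opens to 92 mm and grips with 3 to 60 N. Pads are 19 mm wide; open, the fingers measure 130 mm over their backs; the gripper's body (75 mm by 190 mm) begins 47 mm behind the grasp point.
Start: joints at [1.114, 0.342, 1.524, -0, 1.275, -0.146], TCP at [160.543, 499.875, 187.341] pointing down, gripper open.
Joint ranges: [-2.53, 2.53], [-0.77, 2.02], [0.04, 2.7], [-1, 4.14], [0.28, 2.66], [-3.11, 3.11]. Speed limits (rad/s): [2.57, 2.57, 3.14, 3.14, 3.14, 3.14].

## Interface

Orientations are given as [roll, pitch, yaw] about the fixed x, y, z axes, in that order (R = Rz(yaw) Ry(pitch) Rx(roll)).
In Python, from plant import bot gives the robot as it stands. The module is installed in compiled form; this text tells all that it offers.
- The arm moves only by the shell command python3 -m jog 'ROWS' [OPENING]. ROWS is JSON, a list of rows, each a list of 6 numbers: the shift along the tool's x, y, z in mm, then the turn, a rotation vector about the tool's x, y, z in rad. In form: [[dx, dy, dz, rx, ry, rz], ...]. A call has 1 to 12 rows; each row shifts and turns the commanded pose from where the row before left it, along the tool's axes as they then stand; what a row does not reach is not made up. A row lasts 1/10 s, in which the tool goes at most 50 mm and 8.59 degrees, less where a joint would pass 70% of its speed; a pose out of reach is approached as far as the arm can. A call with a gripper value outside its range is refused whole. OPENING is the opening in per cent of the stroke, from 0 (shut) to 100 (fully open), set as the call begins (- or left out, the last holds). The fingers move at their own pace and stop on an object; the grip force is fixed at half the most. Time passes only in rows, so rows that do not move let the fingers close. It gives the time, the measured TCP pose, the force, the opening and the grip force at its end, in the units of the state.
- bot.get_obs(): the state, without advancing time (a new reading comes with each control period).
- bot.capture(name): name is "side" or "top"; returns the picture (400x640x3 uint8, red, green, blue); there is no depth.
- bot.camera_model(name): a dict with "fx", "fy", "cx", "cy" (pixels), "dist_coeffs" ([k1, k2, p1, p2, k3] as OpenCV has them; the pictures are not rectified), "position" and "orientation" of the camera in the world. Camera axes: x right, y down, z forward; pixel columns grow to the right and rows downward; lengths in mm; the calibration is good to about 2 mm. A picture is of the moment at which its call begins. camera_model takes no time and is no camera call.
- bot.close_job(): hands the job in; it is judged then, once.
Trained networks look in the newest picture that a camera, given by its name, has taken for a name from the list of things; names that differ only in an ending like _2 or _b are one class to them, and where a whole thing is asked for, a point or a joint stands for the part that bears it (a point fixed in the world has none). Each returns a list of dicts, best first, with "p" (0 to 1); they miss things now and then, are a little off and sometimes report something else, mostly with a low value. They report only what shows in the picture. A call takes as long as a camera call. They do not tell look-alikes from the thing itself.
- bot.outline_of(target, camera): "mask" (400x640 bool, what is visible of it) and "pixel" ([column, row] in pixels, amid what is visible of it).
The state is a dict: "time": time; "joint_positions": joint angles; "dq": joint speeds; "tau": joint torques, N m; "tool_pos": TCP position; "tcp_rot": TCP orientation; "contact_force": force on the tool from outside, world axes, zero at the start; "moment": the same for the moment, N m; "grip_width": finger opening in mm; "finger_force": force on a finger pad.
Only numpy, scipy, OpenCV 4.12 (cv2) and the standard library are available. Lean on these libraries where they do the work, as an engineer would, in place of code of your own. Each camera call takes 0.05 s, during which the arm holds its last target. There are 200 camera calls.

## Working session

There is one attempt and no reset: what is moved stays moved. The work goes in short steps, Python scripts to look and compute and a shell command to move; the robot and the scene stay as the last step left them, time stands still between calls to the robot, and variables do not carry over. Pictures are saved under pics/ and viewed, at most 11 in all, crops included, and the job is handed in when it is done.

```bash
mkdir -p pics; python3 - <<'E'
from plant import bot
import cv2,numpy as np
o=bot.get_obs();print(o['time'],o['tool_pos'],o['tcp_rot'],o['grip_width'])
for c in ['side','top']:
    im=bot.capture(c);cv2.imwrite(f'pics/{c}0.png',im[:,:,::-1])
    print(c,bot.camera_model(c))
    for t in ['lid','box','carafe','dripper','lid_tab']:
        for r in bot.outline_of(t,c):
            m=r['mask'];ys,xs=np.nonzero(m)
            print(t,round(r['p'],2),r['pixel'],m.sum(),(xs.min(),xs.max(),ys.min(),ys.max()) if m.any() else '')
E
```

```text
0.0 [160.31995209 499.41768697 186.62471769] [-3.14001211e+00 -2.15545231e-04  2.83082433e+00] 91.85112268817724
side {'fx': 363.3414271050032, 'fy': 363.3414271050032, 'cx': 321.5271086066179, 'cy': 198.46007678976713, 'dist_coeffs': array([-0.04637798,  0.        ,  0.        ,  0.        ,  0.        ]), 'position': array([207.09501711, 467.08539888, 815.37259851]), 'orientation': array([-2.46772237e+00,  8.86540903e-04, -2.47504619e+00])}
lid 0.68 [424.4, 224.7] 3461 (np.int64(379), np.int64(480), np.int64(192), np.int64(248))
lid 0.56 [325.7, 136.5] 1347 (np.int64(292), np.int64(357), np.int64(117), np.int64(152))
box 0.59 [255.0, 184.9] 2164 (np.int64(221), np.int64(280), np.int64(158), np.int64(216))
box 0.28 [158.2, 253.4] 3282 (np.int64(129), np.int64(193), np.int64(218), np.int64(288))
carafe 0.63 [157.9, 253.6] 3354 (np.int64(129), np.int64(193), np.int64(218), np.int64(289))
dripper 0.65 [365.4, 86.5] 1270 (np.int64(349), np.int64(386), np.int64(63), np.int64(105))
lid_tab 0.92 [424.9, 221.0] 3477 (np.int64(380), np.int64(480), np.int64(191), np.int64(248))
lid_tab 0.77 [
[... 441 characters left out ...]
4(341), np.int64(402), np.int64(233), np.int64(327))
lid 0.92 [372.4, 149.3] 1775 (np.int64(353), np.int64(391), np.int64(121), np.int64(185))
box 0.74 [273.3, 141.6] 1499 (np.int64(257), np.int64(289), np.int64(118), np.int64(168))
carafe 0.79 [178.1, 142.2] 1592 (np.int64(150), np.int64(202), np.int64(119), np.int64(163))
carafe 0.37 [458.1, 139.8] 1631 (np.int64(436), np.int64(482), np.int64(118), np.int64(164))
dripper 0.56 [461.8, 140.7] 1632 (np.int64(436), np.int64(482), np.int64(119), np.int64(163))
lid_tab 0.93 [374.9, 276.5] 3523 (np.int64(341), np.int64(402), np.int64(235), np.int64(326))
lid_tab 0.84 [373.0, 147.9] 1773 (np.int64(353), np.int64(390), np.int64(121), np.int64(185))
```

View pics/top0.png

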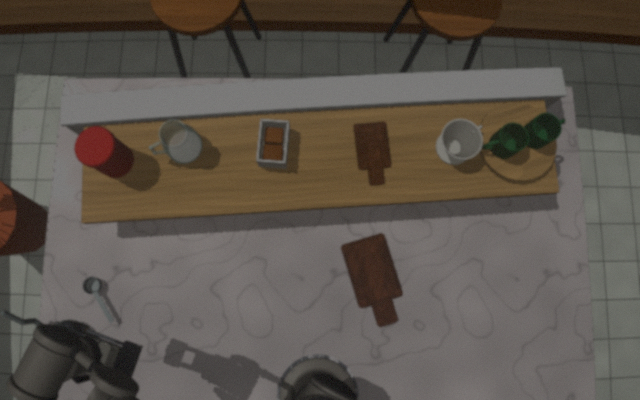

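View pics/side0.png

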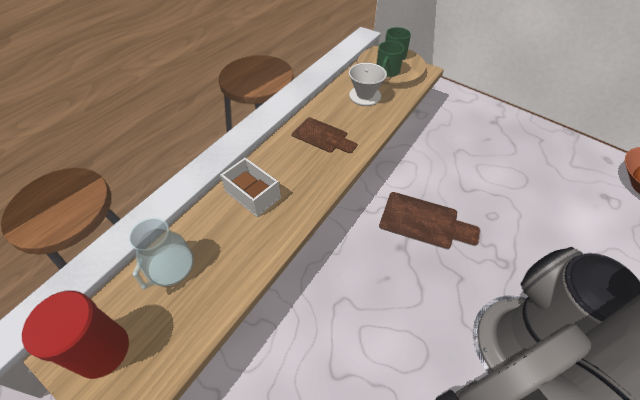

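Top view: shelf lid at (372,149), smaller. The counter lid at (374,275) is the larger look-alike. The box is at (273,142), carafe at (178,142), dripper at (461,141). Red canister at (105,150) and green mugs at (525,135) are clutter. I choose the shelf lid, and will check that in a crop while measuring.

```bash
cat > h.py <<'E'
import numpy as np,cv2
from plant import bot
from scipy.optimize import minimize
from scipy.spatial.transform import Rotation as R
def cam(c):
    m=bot.camera_model(c);K=np.array([[m['fx'],0,m['cx']],[0,m['fy'],m['cy']],[0,0,1]])
    return K,np.array(m['dist_coeffs']),R.from_euler('xyz',m['orientation']).as_matrix(),np.array(m['position'])
def proj(c,P):
    K,d,Rm,p=cam(c);Rw=Rm.T
    return cv2.projectPoints(np.array(P,float).reshape(-1,1,3),cv2.Rodrigues(Rw)[0],-Rw@p,K,d)[0].reshape(-1,2)
def unproj(c,px,z):
    K,d,Rm,p=cam(c)
    u=cv2.undistortPoints(np.array(px,float).reshape(-1,1,2),K,d).reshape(-1,2)
    r=np.c_[u,np.ones(len(u))]@Rm.T
    return p+r*((z-p[2])/r[:,2])[:,None]
LID=np.array([[-67,-47],[67,-47],[67,47],[-67,47],[-67,22],[-113,22],[-113,-22],[-67,-22]],float)
BOX=np.array([[a*59,b*39,z] for a in(-1,1) for b in(-1,1) for z in(0,62)],float)
def poly(kind,c,q):
    x,y,z,w=q;r=R.from_euler('z',w).as_matrix()
    if kind=='lid': return proj(c,np.c_[LID,np.full(8,1.5)]@r.T+[x,y,z])
    return cv2.convexHull(proj(c,BOX@r.T+[x,y,z]).astype(np.float32)).reshape(-1,2)
S=8
def fit(kind,masks,q0,fixz=False):
    prep={}
    for c,m in masks.items():
        ys,xs=np.nonzero(m);x0,y0=xs.min()-12,ys.min()-12;w,h=xs.max()-x0+12,ys.max()-y0+12
        prep[c]=(x0,y0,cv2.resize(m[y0:y0+h,x0:x0+w].astype(np.uint8),None,fx=S,fy=S,interpolation=cv2.INTER_NEAREST))
    def cost(v):
        q=[v[0],v[1],q0[2] if fixz else v[3]*1.,v[2]/50];t=0
        for c,(x0,y0,M) in prep.items():
            I=np.zeros_like(M);p=((poly(kind,c,q)-[x0,y0]+.5)*S).round().astype(np.int32)
            cv2.fillPoly(I,[p],1);t+=1-(I&M).sum()/max((I|M).sum(),1)
        return t
    v0=np.array([q0[0],q0[1],q0[3]*50]+([] if fixz else [q0[2]]))
    best=None
    for k in range(3):
        n=len(v0);sim=np.vstack([v0]+[v0+np.eye(n)[i]*(12 if i!=2 else 8)*(-1)**k for i in range(n)])
        r=minimize(cost,v0,method='Nelder-Mead',options=dict(initial_simplex=sim,xatol=.05,fatol=1e-5));v0=r.x
    return [r.x[0],r.x[1],q0[2] if fixz else r.x[3],r.x[2]/50],r.fun
E
cat > m1.py <<'E'
from h import *
ms={};
for c in('side','top'):
    im=bot.capture(c)
    for t in('lid','box','dripper','carafe'):
        rs=bot.outline_of(t,c)
        exp={'lid':((325,137),(372,149)),'box':((255,185),(273,142)),'dripper':((365,86),(461,141)),'carafe':((158,253),(178,142))}[t][c=='top']
        rs=[r for r in rs if np.hypot(*(np.array(r['pixel'])-exp))<12]
        if rs: ms.setdefault(t,{})[c]=rs[0]['mask']
    if c=='top':
        hsv=cv2.cvtColor(im,cv2.COLOR_RGB2HSV)
        wood=((hsv[...,0]>8)&(hsv[...,0]<28)&(hsv[...,1]>90)&(hsv[...,2]>75))
        pts=[]
        for x in list(range(95,345,4))+list(range(400,545,4)):
            ys=np.nonzero(wood[160:240,x])[0]
            if len(ys):pts.append((x,160+ys.max()+.5))
        e=unproj('top',pts,102);
        vx,vy,a,b=cv2.fitLine(e[:,:2].astype(np.float32),cv2.DIST_HUBER,0,.01,.01).ravel()
        print('edge yaw off',np.arctan2(-vx/vy,1),'x at y=0',a-vx/vy*b,'resid',np.std(e[:,0]-(a+vx/vy*(e[:,1]-b))),e[[0,-1]])
        cv2.imwrite('pics/crop.png',cv2.resize(im[90:230,220:420,::-1],None,fx=4,fy=4,interpolation=cv2.INTER_CUBIC))
for t in ms:
    g=unproj('top',[np.argwhere(ms[t]['top']).mean(0)[::-1]],130)[0];print(t,'approx',g.round(),list(ms[t]))
    if t in('lid','box'):
        for fz in(False,True):print(fit(t,ms[t],[g[0],g[1],130,0],fz))
        for c in ms[t]:print(c,fit(t,{c:ms[t][c]},[g[0],g[1],130,0],True))
E
python3 m1.py
```

```text
edge yaw off 0.07620188 x at y=0 522.44824 resid 0.8570941553096729 [[ 475.81445317  627.51169495  102.        ]
 [ 572.79773917 -645.35095359  102.        ]]
lid approx [ 684. -145.  130.] ['side', 'top']
([np.float64(698.4070789065256), np.float64(-143.9213323600274), np.float64(126.16255260301834), np.float64(0.10996772247216725)], np.float64(0.12204182317116963))
([np.float64(696.4540609389607), np.float64(-142.46020031388377), 130, np.float64(0.10944935623594303)], np.float64(0.1398350083743366))
side ([np.float64(696.5982085738044), np.float64(-140.58042349418747), 130, np.float64(0.10888048250143459)], np.float64(0.06272849494067978))
top ([np.float64(696.2864470020498), np.float64(-143.78931736465438), 130, np.float64(0.11884563343521169)], np.float64(0.05069528084966601))
box approx [697. 130. 130.] ['side', 'top']
([np.float64(690.9807018720976), np.float64(128.05188223498732), np.float64(122.91113247672989), np.float64(-0.05807620559859222)], np.float64(0.10460050163506152))
([np.float64(687.8326906625636), np.float64(129.26746770790572), 130, np.float64(-0.05155131108188197)], np.float64(0.14276423493995294))
side ([np.float64(687.6353426715839), np.float64(131.51027680432185), 130, np.float64(-0.08539002007000582)], np.float64(0.051797636473990494))
top ([np.float64(687.6313212711331), np.float64(127.45323306445101), 130, np.float64(-0.036653464767434904)], np.float64(0.05756449840389344))
dripper approx [ 713. -392.  130.] ['side', 'top']
carafe approx [699. 397. 130.] ['side', 'top']
```

View pics/crop.png

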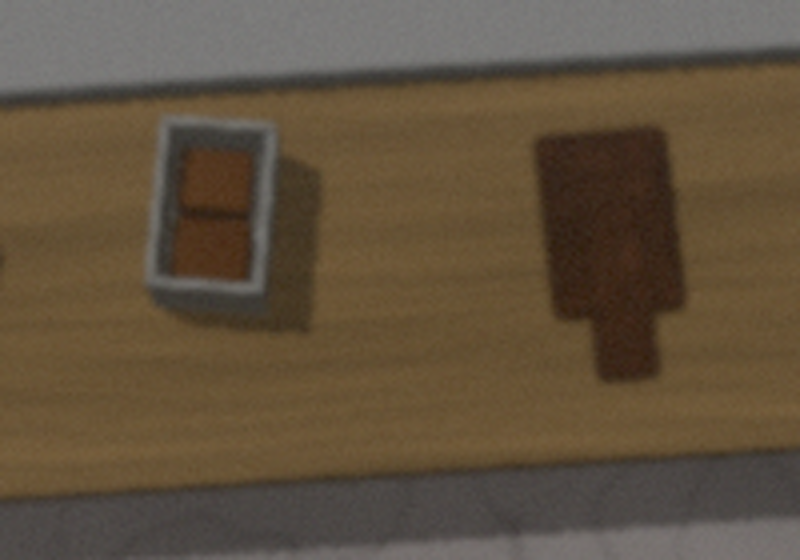

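The crop confirms the shelf lid: dark board, tab towards the front edge, rectangle about 1.14 times the box width. The larger one on the counter is rejected. I'll rotate to the lid's yaw, close the fingers and go above its middle.

```bash
python3 -m jog '[[0,0,-11,0,0,-0.142],[0,0,-11,0,0,-0.142],[0,0,-11,0,0,-0.142],[-23,-35,0,0,0,0],[-23,-35,0,0,0,0],[-23,-35,0,0,0,0],[-23,-35,0,0,0,0],[-23,-35,0,0,0,0],[-23,-35,0,0,0,0],[-23,-35,0,0,0,0],[-23,-35,0,0,0,0],[-23,-35,0,0,0,0]]' 0
python3 -m jog '[[-23,-35,0,0,0,0],[-23,-35,0,0,0,0],[-23,-35,0,0,0,0],[-23,-35,0,0,0,0],[-23,-35,0,0,0,0],[-23,-35,0,0,0,0],[-23,-35,0,0,0,0],[-22,-35,0,0,0,0],[-22,-35,0,0,0,0],[-20,-35,0,0,0,0],[-20,-35,0,0,0,0],[0,0,0,0,0,0]]'
```

```text
time: 2.3
tool_pos: [403.3, 209.3, 220.5]
tcp_rot: [3.141, 0.001, -3.026]
contact_force: [0.9, 0.4, -0.1]
grip_width: 2.0
finger_force: 0.0
time: 3.5
tool_pos: [691.2, -148.3, 217.5]
tcp_rot: [-3.141, -0.002, -3.031]
contact_force: [0.1, 0.3, -0.9]
grip_width: 0.4
finger_force: 0.0
```

```bash
python3 -m jog '[[0,-4,25,0,0,0],[0,0,25,0,0,0],[0,0,20,0,0,0],[0,0,8,0,0,0],[0,0,3,0,0,0],[0,0,2,0,0,0],[0,0,1,0,0,0],[0,0,1,0,0,0],[0,0,0,0,0,0],[0,0,0,0,0,0]]'
```

```text
time: 4.5
tool_pos: [690.6, -147.5, 135.7]
tcp_rot: [-3.141, 0.001, -3.026]
contact_force: [-0.0, 0.6, 0.7]
grip_width: 0.4
finger_force: 0.0
```

```bash
python3 -m jog '[[0,0,1,0,0,0],[0,0,1,0,0,0],[0,0,1,0,0,0],[0,0,0,0,0,0],[0,0,0,0,0,0]]'; python3 -m jog '[[0,0,1,0,0,0],[0,0,0.5,0,0,0],[0,0,0,0,0,0]]'
```

```text
time: 5.0
tool_pos: [690.5, -147.5, 132.2]
tcp_rot: [3.141, -0.0, -3.026]
contact_force: [0.5, 0.4, 0.1]
grip_width: 0.3
finger_force: 0.0
time: 5.3
tool_pos: [690.4, -147.5, 130.7]
tcp_rot: [3.141, -0.0, -3.026]
contact_force: [-0.1, -0.3, -0.2]
grip_width: 0.7
finger_force: 0.0
```

```bash
python3 -m jog '[[0,0,1,0,0,0],[0,0,0,0,0,0]]'; python3 -m jog '[[0,0,1,0,0,0],[0,0,0,0,0,0]]'; python3 -m jog '[[0,0,0.5,0,0,0],[0,0,0,0,0,0]]'
```

```text
time: 5.5
tool_pos: [690.4, -147.5, 129.7]
tcp_rot: [3.141, -0.0, -3.026]
contact_force: [0.5, 0.4, 0.5]
grip_width: 0.6
finger_force: 0.0
time: 5.7
tool_pos: [690.4, -147.5, 128.7]
tcp_rot: [3.141, -0.0, -3.026]
contact_force: [-0.5, 1.2, -1.2]
grip_width: 0.8
finger_force: 0.0
time: 5.9
tool_pos: [690.4, -147.5, 128.2]
tcp_rot: [3.141, -0.0, -3.026]
contact_force: [-0.3, 0.2, -0.1]
grip_width: 0.6
finger_force: 0.0
```

```bash
for i in 1; do python3 -m jog '[[0,0,1,0,0,0],[0,0,0,0,0,0]]'; python3 -m jog '[[0,0,0.7,0,0,0],[0,0,0,0,0,0]]';  done | grep -E "pos|force"
```

```text
tool_pos: [690.4, -147.5, 127.2]
contact_force: [0.6, -0.2, -0.6]
finger_force: 0.0
tool_pos: [690.4, -147.5, 126.5]
contact_force: [0.2, -0.3, 0.1]
finger_force: 0.0
```

```bash
python3 -m jog '[[0,0,0.7,0,0,0],[0,0,0,0,0,0]]' | grep -E "pos|force"; python3 - <<'E'
from h import *
im=bot.capture('side');o=bot.get_obs()['tool_pos'];p=proj('side',[o])[0];print(p)
x,y=p.astype(int);cv2.imwrite('pics/c2.png',cv2.resize(im[y-60:y+60,x-80:x+80,::-1],None,fx=5,fy=5,interpolation=cv2.INTER_CUBIC))
E
```

```text
tool_pos: [690.4, -147.5, 125.8]
contact_force: [0.1, -0.8, -0.0]
finger_force: 0.0
[321.7741061  134.60334686]
```

View pics/c2.png

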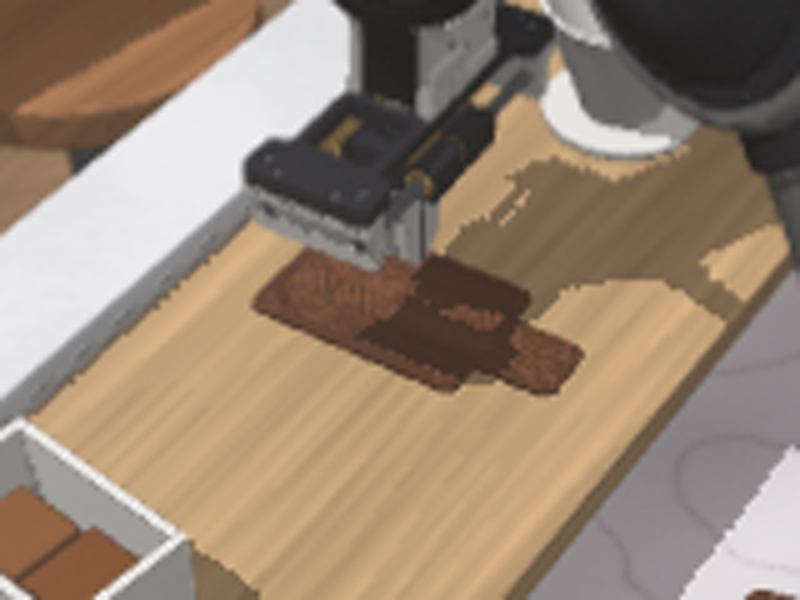

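```bash
python3 - <<'E'
from h import *
for z in(126,133,145,155):print(z,unproj('side',[(321,126.4),(315,127)],z).round())
print(proj('side',[[690,-147,126],[690,-147,146],[710,-147,126],[690,-167,126]]).round(1))
print(proj('top',[[690,-147,126]]).round(1))
im=bot.capture('top');cv2.imwrite('pics/c3.png',cv2.resize(im[90:210,290:450,::-1],None,fx=5,fy=5,interpolation=cv2.INTER_CUBIC))
o=bot.get_obs();print(o['joint_positions'],o['tool_pos'],o['contact_force'],o['tau'])
E
```

```text
126 [[ 714. -174.  126.]
 [ 726. -161.  126.]]
133 [[ 709. -167.  133.]
 [ 721. -155.  133.]]
145 [[ 700. -156.  145.]
 [ 712. -144.  145.]]
155 [[ 693. -147.  155.]
 [ 704. -135.  155.]]
[[321.8 134.7]
 [321.8 129.3]
 [316.3 131.8]
 [326.1 131. ]]
[[372.9 147.5]]
[-3.18933218e-01  7.30295521e-01  1.02850987e+00  6.98701519e-05
  1.38280298e+00 -2.00490484e+00] [ 690.46199054 -147.5113424   125.89738036] [-1.44813366  0.30741646 -1.05245863] [-1.04844150e-04 -6.25378633e+01 -2.54318243e+01 -6.61446434e-02
  5.79482317e-02  3.86245335e-05]
```

View pics/c3.png

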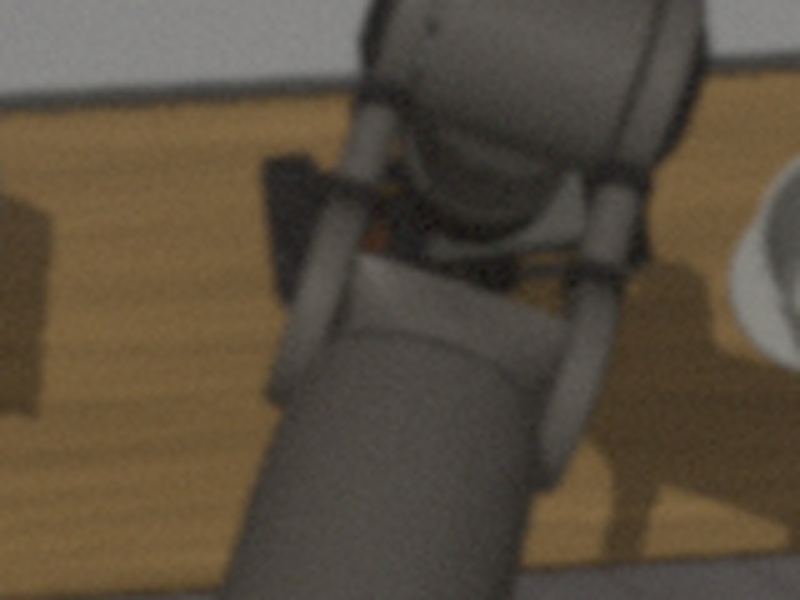

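```bash
cat > ck.py <<'E'
import sys
from plant import bot
o=bot.get_obs();f=o['contact_force'];print(o['tool_pos'].round(1),f.round(1));sys.exit(abs(f[2])>5)
E
python3 -m jog '[[0,0,1,0,0,0],[0,0,0,0,0,0]]' >/dev/null; python3 ck.py && python3 -m jog '[[0,0,1,0,0,0],[0,0,0,0,0,0]]'>/dev/null;  python3 ck.py && python3 -m jog '[[0,0,1,0,0,0],[0,0,0,0,0,0]]'>/dev/null;  python3 ck.py && python3 -m jog '[[0,0,1,0,0,0],[0,0,0,0,0,0]]'>/dev/null;  python3 ck.py && python3 -m jog '[[0,0,1,0,0,0],[0,0,0,0,0,0]]'>/dev/null; python3 ck.py
```

```text
[ 690.4 -147.5  124.8] [ 0.9  0.6 -1.4]
[ 690.4 -147.5  124.8] [ 0.9  0.6 -1.4]
[ 690.4 -147.5  124.8] [ 0.9  0.6 -1.4]
[ 690.4 -147.5  124.8] [ 0.9  0.6 -1.4]
[ 690.4 -147.5  124.8] [ 0.9  0.6 -1.4]False
False
False
False
False
```

```bash
sed -i 's/abs(f\[2\])>5/int(abs(f[2])>5)/' ck.py
python3 -m jog '[[0,0,1,0,0,0],[0,0,0,0,0,0]]' >/dev/null; python3 ck.py && python3 -m jog '[[0,0,1,0,0,0],[0,0,0,0,0,0]]'>/dev/null &&  python3 ck.py && python3 -m jog '[[0,0,1,0,0,0],[0,0,0,0,0,0]]'>/dev/null && python3 ck.py && python3 -m jog '[[0,0,1,0,0,0],[0,0,0,0,0,0]]'>/dev/null &&  python3 ck.py && python3 -m jog '[[0,0,1,0,0,0],[0,0,0,0,0,0]]'>/dev/null && python3 ck.py && python3 -m jog '[[0,0,1,0,0,0],[0,0,0,0,0,0]]'>/dev/null && python3 ck.py && python3 -m jog '[[0,0,1,0,0,0],[0,0,0,0,0,0]]'>/dev/null && python3 ck.py
```

```text
[ 690.4 -147.5  123.7] [-0.2 -0.   0.1]
[ 690.4 -147.5  122.7] [0.3 0.7 0.1]
[ 690.4 -147.5  121.7] [0.7 0.3 0.3]
[ 690.4 -147.5  120.7] [-0.8  0.2 -1. ]
[ 690.4 -147.5  119.7] [-1.1  0.3 -0.2]
[ 690.4 -147.5  118.7] [-0.4 -0.3 -0.3]
[ 690.4 -147.5  117.8] [ 0.2  0.1 -1. ]
```

```bash

python3 -m jog '[[0,0,1,0,0,0],[0,0,1,0,0,0],[0,0,0,0,0,0]]' >/dev/null; python3 ck.py && python3 -m jog '[[0,0,1,0,0,0],[0,0,1,0,0,0],[0,0,0,0,0,0]]'>/dev/null &&  python3 ck.py && python3 -m jog '[[0,0,1,0,0,0],[0,0,0,0,0,0]]'>/dev/null && python3 ck.py && python3 -m jog '[[0,0,1,0,0,0],[0,0,0,0,0,0]]'>/dev/null &&  python3 ck.py && python3 -m jog '[[0,0,1,0,0,0],[0,0,0,0,0,0]]'>/dev/null && python3 ck.py && python3 -m jog '[[0,0,1,0,0,0],[0,0,0,0,0,0]]'>/dev/null && python3 ck.py && python3 -m jog '[[0,0,1,0,0,0],[0,0,0,0,0,0]]'>/dev/null && python3 ck.py
python3 - <<'E'
from h import *
im=bot.capture('side');print(bot.get_obs()['time'])
cv2.imwrite('pics/c4.png',cv2.resize(im[100:160,281:361,::-1],None,fx=10,fy=10,interpolation=cv2.INTER_CUBIC))
E
```

```text
[ 690.4 -147.5  115.7] [ 0.2  0.3 -0.7]
[ 690.4 -147.5  113.7] [0.6 0.8 0.8]
[ 690.4 -147.5  112.8] [ 0.4 -0.1 -0.2]
[ 690.4 -147.5  111.7] [ 0.8 -0.5  0.4]
[ 690.4 -147.5  110.7] [-0.5 -0.1  0.6]
[ 690.4 -147.5  109.7] [ 0.4  0.1 -0.3]
[ 690.4 -147.4  108.7] [ 0.8  0.5 -0.6]
9.85
```

View pics/c4.png

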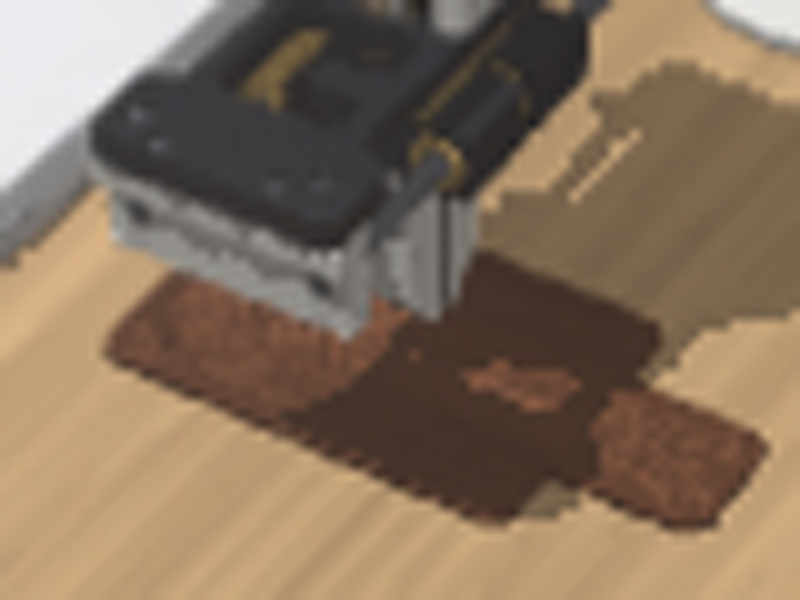

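```bash

python3 -m jog '[[0,0,1,0,0,0],[0,0,0,0,0,0]]' >/dev/null; python3 ck.py && python3 -m jog '[[0,0,1,0,0,0],[0,0,0,0,0,0]]'>/dev/null &&  python3 ck.py && python3 -m jog '[[0,0,1,0,0,0],[0,0,0,0,0,0]]'>/dev/null && python3 ck.py && python3 -m jog '[[0,0,1,0,0,0],[0,0,0,0,0,0]]'>/dev/null &&  python3 ck.py && python3 -m jog '[[0,0,1,0,0,0],[0,0,0,0,0,0]]'>/dev/null && python3 ck.py && python3 -m jog '[[0,0,1,0,0,0],[0,0,0,0,0,0]]'>/dev/null && python3 ck.py && python3 -m jog '[[0,0,1,0,0,0],[0,0,0,0,0,0]]'>/dev/null && python3 ck.py && python3 -m jog '[[0,0,1,0,0,0],[0,0,0,0,0,0]]'>/dev/null && python3 ck.py&& python3 -m jog '[[0,0,1,0,0,0],[0,0,0,0,0,0]]'>/dev/null && python3 ck.py
```

```text
[ 690.4 -147.4  107.7] [1.3 0.6 0.1]
[ 690.4 -147.5  106.7] [ 0.2  0.4 -0. ]
[ 690.4 -147.5  105.7] [-0.6  0.2 -0. ]
[ 690.4 -147.5  104.7] [ 0.1 -1.2  0.4]
[ 690.4 -147.5  103.7] [-0.   0.1 -0.3]
[ 690.4 -147.5  102.7] [ 0.  -1.  -0.6]
[ 690.4 -147.5  101.7] [-0.2  0.2  0.1]
[ 690.4 -147.5  100.7] [-0.4  0.2  0.2]
[ 690.4 -147.5   99.7] [ 0.7 -0.6  0.3]
```

```bash
python3 - <<'E'
from h import *
a=cv2.imread('pics/side0.png')  # noqa
im=bot.capture('side');o=bot.get_obs();print(o['time'],o['tool_pos'],o['tau'].round(2),o['contact_force'].round(2),o['moment'].round(2),o['joint_positions'].round(3))
def tip(img):
    h=cv2.cvtColor(img,cv2.COLOR_RGB2HSV)[100:160,281:361]
    m=(h[...,1]<60)&(h[...,2]>90);n,l,s,c=cv2.connectedComponentsWithStats(m.astype(np.uint8))
    for i in range(1,n):
        if s[i,4]>15:
            ys,xs=np.nonzero(l==i);j=ys.argmax();print(i,s[i],'lowest',281+xs[ys==ys.max()].mean(),100+ys.max())
tip(im)
old=cv2.resize(cv2.imread('pics/c4.png'),(80,60),interpolation=cv2.INTER_AREA)
new=im[100:160,281:361,::-1]
cv2.imwrite('pics/c5.png',cv2.resize(np.hstack([old,new]),None,fx=5,fy=5,interpolation=cv2.INTER_CUBIC))
E
```

```text
11.7 [ 690.42781857 -147.47124526   99.81837   ] [ 0.000e+00 -6.283e+01 -2.495e+01 -7.000e-02  5.000e-02  0.000e+00] [ 0.11 -0.15  0.05] [0.03 0.02 0.03] [-0.319  0.749  1.065  0.     1.328 -2.005]
1 [  0   0  44  36 628] lowest 314.5 135
2 [43  0  9  7 39] lowest 326.0 106
4 [71  0  9  5 32] lowest 359.0 104
10 [45 22  3 10 21] lowest 326.0 131
```

View pics/c5.png

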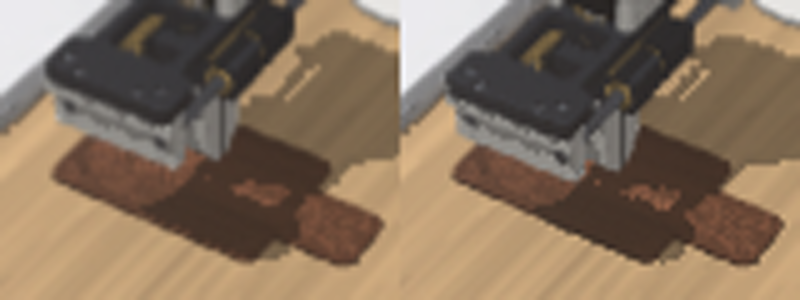

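The picture shows the fingertips still just above the lid (tip near (323,134)). The reported TCP height disagrees with what the cameras see, so I'll continue by force.

```bash

python3 -m jog '[[0,0,1,0,0,0],[0,0,0,0,0,0]]' >/dev/null; python3 ck.py && python3 -m jog '[[0,0,1,0,0,0],[0,0,0,0,0,0]]'>/dev/null &&  python3 ck.py && python3 -m jog '[[0,0,1,0,0,0],[0,0,0,0,0,0]]'>/dev/null && python3 ck.py && python3 -m jog '[[0,0,1,0,0,0],[0,0,0,0,0,0]]'>/dev/null &&  python3 ck.py && python3 -m jog '[[0,0,1,0,0,0],[0,0,0,0,0,0]]'>/dev/null && python3 ck.py && python3 -m jog '[[0,0,1,0,0,0],[0,0,0,0,0,0]]'>/dev/null && python3 ck.py && python3 -m jog '[[0,0,1,0,0,0],[0,0,0,0,0,0]]'>/dev/null && python3 ck.py && python3 -m jog '[[0,0,1,0,0,0],[0,0,0,0,0,0]]'>/dev/null && python3 ck.py&& python3 -m jog '[[0,0,1,0,0,0],[0,0,0,0,0,0]]'>/dev/null && python3 ck.py
```

```text
[ 690.4 -147.5   98.8] [-0.5 -0.5 -0.1]
[ 690.4 -147.5   97.7] [ 0.1  1.3 -0.5]
[ 690.4 -147.5   96.8] [ 0.5 -0.3 -1.2]
[ 690.4 -147.5   95.8] [-0.5  0.3  0.8]
[ 690.4 -147.5   94.7] [ 0.5 -0.3  0.1]
[ 690.5 -147.5   94. ] [-0.5  0.6 -0.7]
[ 690.6 -147.5   93.9] [-1.6 -0.2  5. ]
```

```bash
python3 -m jog '[[0,0,0.5,0,0,0],[0,0,0,0,0,0]]'|grep -E 'pos|contact';python3 -m jog '[[0,0,0.5,0,0,0],[0,0,0,0,0,0]]'|grep -E 'pos|contact'; python3 - <<'E'
from h import *
bot.capture('side')
o=bot.get_obs();print(o['contact_force'].round(1),o['moment'].round(2),bot.grip_point_offset,o['time'])
print(unproj('side',[(323.4,135.5)],133))
E
```

```text
tool_pos: [690.6, -147.5, 93.9]
contact_force: [-1.9, 0.9, 6.7]
tool_pos: [690.6, -147.5, 93.9]
contact_force: [-3.6, 1.8, 9.4]
[-3.7  0.6  8.9] [ 0.23  0.65 -0.05] 18.8 13.55
[[ 679.54946538 -140.99122116  133.        ]]
```

```bash
python3 -m jog '[[0,0,1,0,0,0],[2,0,0,0,0,0],[4,0,0,0,0,0],[5,0,0,0,0,0],[5,0,0,0,0,0],[5,0,0,0,0,0],[5,0,0,0,0,0],[4,0,0,0,0,0],[0,0,0,0,0,0]]'; cat > m2.py <<'E'
from h import *
import sys
ms={}
for c,e in(('side',(330,145)),('top',(372,165))):
    bot.capture(c)
    rs=[r for r in bot.outline_of('lid',c) if np.hypot(*(np.array(r['pixel'])-e))<40]
    if rs:
        m=rs[0]['mask'];ys,xs=np.nonzero(m);print(c,rs[0]['p'],m.sum(),xs.min(),xs.max(),ys.min(),ys.max());ms[c]=m
o=bot.get_obs();print(o['time'],o['contact_force'].round(1),o['tool_pos'].round(1))
np.savez('ms.npz',**ms)
E
python3 m2.py
```

```text
time: 14.45
tool_pos: [663.3, -151.4, 93.9]
tcp_rot: [-3.139, 0.008, -3.026]
contact_force: [3.4, 0.6, 7.5]
grip_width: 0.2
finger_force: 4.4
side 0.83 889 300 365 129 156
14.65 [ 2.5  0.6 10.1] [ 663.3 -151.4   93.9]
```

```bash
python3 -m jog '[[4,0,0,0,0,0],[5,0,0,0,0,0],[5,0,0,0,0,0],[6,0,0,0,0,0],[6,0,0,0,0,0],[6,0,0,0,0,0],[6,0,0,0,0,0],[6,0,0,0,0,0],[5,0,0,0,0,0],[4,0,0,0,0,0],[3,0,0,0,0,0],[0,0,0,0,0,0]]';python3 m2.py
```

```text
time: 15.85
tool_pos: [608.2, -158.1, 93.9]
tcp_rot: [-3.138, 0.008, -3.026]
contact_force: [4.0, 0.8, 9.3]
grip_width: 0.2
finger_force: 4.7
side 0.68 947 317 384 137 165
top 0.51 34 359 363 151 159
16.05 [ 3.3 -0.1  9.9] [ 608.2 -158.1   93.9]
```

```bash
python3 -m jog '[[4,0,0,0,0,0],[3,0,0,0,0,0],[0,0,0,0,0,0],[0,0,-3,0,0,0],[0,0,-10,0,0,0],[0,0,-30,0,0,0],[0,0,-30,0,0,0],[0,-40,0,0,0,0],[0,-40,0,0,0,0],[0,-40,0,0,0,0],[0,-20,0,0,0,0],[0,0,0,0,0,0]]';python3 m2.py; python3 - <<'E'
from h import *
d=dict(np.load('ms.npz'))
for k in [d]+[{c:d[c]} for c in d]:print(list(k),fit('lid',k,[610,-150,130,.12],True))
E
```

```text
time: 17.25
tool_pos: [613.3, -300.4, 163.2]
tcp_rot: [3.142, -0.001, -3.03]
contact_force: [-1.3, 0.9, -0.1]
grip_width: 0.1
finger_force: 0.0
side 0.66 1454 317 384 127 165
top 0.66 1814 359 394 150 214
17.45 [-0.3  1.1 -0.2] [ 614.1 -295.9  164. ]
['side', 'top'] ([np.float64(613.7830432585606), np.float64(-153.41828487275217), 130, np.float64(0.06539508290491756)], np.float64(0.13416347049639898))
['side'] ([np.float64(613.6902692911285), np.float64(-151.35272233303283), 130, np.float64(0.06452977262923654)], np.float64(0.07042238479201157))
['top'] ([np.float64(613.7089813397862), np.float64(-154.50650290481477), 130, np.float64(0.0609428006330737)], np.float64(0.04881561836408832))
```

```bash
python3 -m jog '[[0,0,0,0,0,0.047],[14,24,0,0,0,0],[15,24,0,0,0,0],[15,24,0,0,0,0],[15,24,0,0,0,0],[15,24,0,0,0,0],[14,22,0,0,0,0],[0,0,0,0,0,0],[0,0,0,0,0,0],[0,0,0,0,0,0]]' 100; python3 - <<'E'
from h import *
im=bot.capture('side');o=bot.get_obs();print(o['time'],o['tool_pos'],o['grip_width'])
t=o['tool_pos'];print(proj('side',[t,t+[0,46,0],t-[0,46,0],t+[0,0,39],t+[0,46,39],t+[0,-46,39]]).round(1))
cv2.imwrite('pics/c6.png',cv2.resize(im[80:200,280:440,::-1],None,fx=5,fy=5,interpolation=cv2.INTER_CUBIC))
E
```

```text
time: 18.45
tool_pos: [517.3, -161.7, 164.2]
tcp_rot: [-3.141, 0.001, -3.073]
contact_force: [-0.0, -0.1, 0.8]
grip_width: 75.8
finger_force: 0.0
18.5 [ 517.27284235 -161.91357497  164.02173411] 79.89447522285568
[[377.9 148.2]
 [368.  158.2]
 [387.3 138.8]
 [379.8 136.8]
 [369.6 146.8]
 [389.4 127.4]]
```

View pics/c6.png

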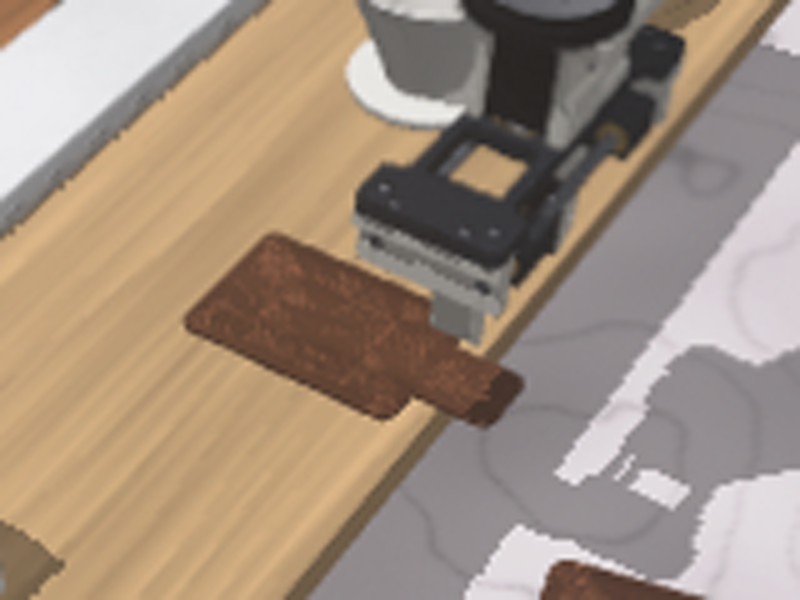

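The side view shows the lid with its tab hanging over the edge (tab end near crop (500,400)). The +y fingertip is at image (372,147), which confirms the true tip is about 39 mm above the reported TCP. Descending around the tab accordingly.

```bash
python3 -m jog '[[0,2,20,0,0,0],[0,0,20,0,0,0],[0,0,10,0,0,0],[0,0,5,0,0,0],[0,0,5,0,0,0],[0,0,0,0,0,0]]' 100; python3 ck.py && python3 -m jog '[[0,0,5,0,0,0],[0,0,4,0,0,0],[0,0,4,0,0,0],[0,0,3,0,0,0],[0,0,3,0,0,0],[0,0,2.5,0,0,0],[0,0,0,0,0,0],[0,0,0,0,0,0]]'
```

```text
time: 19.1
tool_pos: [516.6, -159.7, 103.7]
tcp_rot: [3.141, -0.0, -3.074]
contact_force: [-0.4, 0.1, -0.4]
grip_width: 91.6
finger_force: 0.0
[ 516.6 -159.7  103.7] [-0.4  0.1 -0.4]
time: 19.9
tool_pos: [516.6, -159.6, 82.4]
tcp_rot: [3.142, 0.0, -3.073]
contact_force: [-0.6, 0.4, 0.5]
grip_width: 91.7
finger_force: 0.0
```

```bash
python3 -m jog '[[0,0,0,0,0,0],[0,0,0,0,0,0],[0,0,0,0,0,0],[0,0,0,0,0,0],[0,0,0,0,0,0],[0,0,0,0,0,0],[0,0,0,0,0,0],[0,0,0,0,0,0],[0,0,0,0,0,0],[0,0,0,0,0,0]]' 30; python3 m2.py
```

```text
time: 20.9
tool_pos: [516.5, -159.6, 82.4]
tcp_rot: [3.141, 0.0, -3.073]
contact_force: [0.4, 0.9, 0.2]
grip_width: 43.1
finger_force: 30.0
side 0.69 799 317 380 127 164
top 0.92 598 359 391 150 191
21.1 [ 0.3 -0.3  0.2] [ 516.6 -159.6   82.4]
```

Gripped at 43 mm with 30 N. Lifting.

```bash
python3 -m jog '[[0,0,-3,0,0,0],[0,0,-5,0,0,0],[0,0,-8,0,0,0],[0,0,-12,0,0,0],[0,0,-15,0,0,0],[0,0,-18,0,0,0],[0,0,-20,0,0,0],[0,0,-20,0,0,0],[0,0,-14,0,0,0],[0,0,0,0,0,0],[0,0,0,0,0,0]]'; python3 - <<'E'
from h import *
for c in('side','top'):
    im=bot.capture(c)
    if c=='side':cv2.imwrite('pics/c7.png',cv2.resize(im[70:190,280:440,::-1],None,fx=5,fy=5,interpolation=cv2.INTER_CUBIC))
    for r in bot.outline_of('box',c)[:2]:print(c,r['p'],r['pixel'])
E
```

```text
time: 22.2
tool_pos: [516.5, -159.6, 197.7]
tcp_rot: [-3.141, 0.001, -3.073]
contact_force: [-0.3, 0.4, -1.1]
grip_width: 42.8
finger_force: 30.0
side 0.87 [252.6, 184.5]
side 0.68 [213.6, 241.2]
top 0.78 [273.1, 142.5]
top 0.39 [370.6, 150.9]
```

View pics/c7.png

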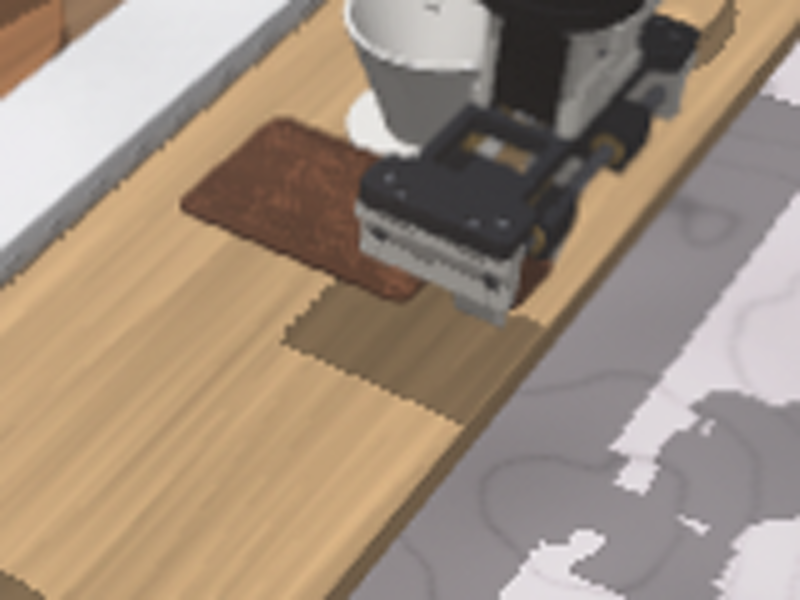

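The lid is held level and clear of the shelf. Quick check of the box pose from its rim corners in the earlier crop, (160,115), (277,122), (268,297), (148,288).

```bash
python3 - <<'E'
from h import *
p=np.array([(160,115),(277,122),(268,297),(148,288)],float)/4+[220,90]-.375
P=unproj('top',p,192)[:,:2];print(P.round(1),P.mean(0))
for a,b in((3,0),(2,1)):d=P[b]-P[a];print(np.arctan2(d[1],d[0]),np.hypot(*d))
for a,b in((1,0),(2,3)):d=P[b]-P[a];print(np.arctan2(-d[0],d[1]),np.hypot(*d))
ms={}
for c,e in(('side',(255,185)),('top',(273,142))):
    bot.capture(c)
    for r in bot.outline_of('box',c):
        if np.hypot(*(np.array(r['pixel'])-e))<8:ms[c]=r['mask'];break
for k in [ms]+[{c:ms[c]} for c in ms]:print(list(k),fit('box',k,[688,129,130,-.05],True))
E
```

```text
[[747.7 164.1]
 [743.6  85.8]
 [623.1  89.3]
 [628.3 168.1]] [685.65048056 126.81062009]
-0.033945739705972734 119.44921062754659
-0.02929648004396204 120.57883032707122
-0.05198020863143321 78.38535003782627
-0.06613751461905115 78.97412086541004
['side', 'top'] ([np.float64(686.9552696033031), np.float64(129.1762417483086), 130, np.float64(-0.055384847535813415)], np.float64(0.10914966249377678))
['side'] ([np.float64(686.7215683500272), np.float64(131.40947772400662), 130, np.float64(-0.06681522009320892)], np.float64(0.030209827960960944))
['top'] ([np.float64(687.0828901607505), np.float64(127.77955527600807), 130, np.float64(-0.06017119943069339)], np.float64(0.045944342068276245))
```

```bash
python3 -m jog '[[0,0,0,0,0,0.04],[0,0,0,0,0,0.04],[0,0,0,0,0,0.04],[-3,15,0,0,0,0],[-5,25,0,0,0,0],[-6,32,0,0,0,0],[-7,38,0,0,0,0],[-8,40,0,0,0,0],[-8,40,0,0,0,0],[-7,38,0,0,0,0],[-6,30,0,0,0,0],[-5,22,0,0,0,0]]'; python3 -m jog '[[-3,12,0,0,0,0],[0,5,0,0,0,0],[0,0,0,0,0,0],[0,0,0,0,0,0],[0,0,0,0,0,0]]'
```

```text
time: 23.8
tool_pos: [585.8, 120.7, 197.2]
tcp_rot: [3.141, -0.0, 3.093]
contact_force: [0.6, -0.4, -0.3]
grip_width: 42.8
finger_force: 30.0
time: 24.3
tool_pos: [589.8, 132.9, 197.6]
tcp_rot: [-3.141, 0.0, 3.089]
contact_force: [0.5, 0.7, -0.7]
grip_width: 42.7
finger_force: 30.0
```

```bash
python3 -m jog '[[0,1,5,0,0,0],[0,0,10,0,0,0],[0,0,10,0,0,0],[0,0,8,0,0,0],[0,0,5,0,0,0],[0,0,4.5,0,0,0],[0,0,0,0,0,0],[0,0,0,0,0,0]]'; python3 - <<'E'
from h import *
im=bot.capture('side')
z=130+bot.get_obs()['tool_pos'][2]-82.4
for r in bot.outline_of('lid','side'):print(r['p'],r['pixel'],r['mask'].sum())
q=[687,129,z,-.052]
for nm,P in(('lid',poly('lid','side',q)),('box',poly('box','side',[687,129.2,130,-.055]))):print(nm,P.round(1).tolist()); im=cv2.polylines(im.copy(),[(P*8).round().astype(np.int32)],True,(0,255,0) if nm=='lid' else (255,0,0),1,0,3) 
cv2.imwrite('pics/c8.png',cv2.resize(im[110:230,180:340,::-1],None,fx=5,fy=5,interpolation=cv2.INTER_NEAREST))
E
```

```text
time: 25.1
tool_pos: [590.1, 135.1, 155.1]
tcp_rot: [3.141, 0.0, 3.09]
contact_force: [0.3, -0.1, -0.2]
grip_width: 43.0
finger_force: 30.0
0.9 [424.8, 223.1] 3561
0.75 [242.6, 168.1] 830
lid [[283.5, 175.8], [244.3, 148.9], [213.5, 170.3], [252.5, 200.3], [261.1, 193.5], [275.9, 204.5], [290.3, 192.5], [275.6, 182.1]]
box [[281.29998779296875, 196.8000030517578], [257.3999938964844, 216.39999389648438], [225.10000610351562, 190.6999969482422], [219.60000610351562, 173.6999969482422], [244.89999389648438, 155.8000030517578], [278.8999938964844, 179.8000030517578]]
```

View pics/c8.png

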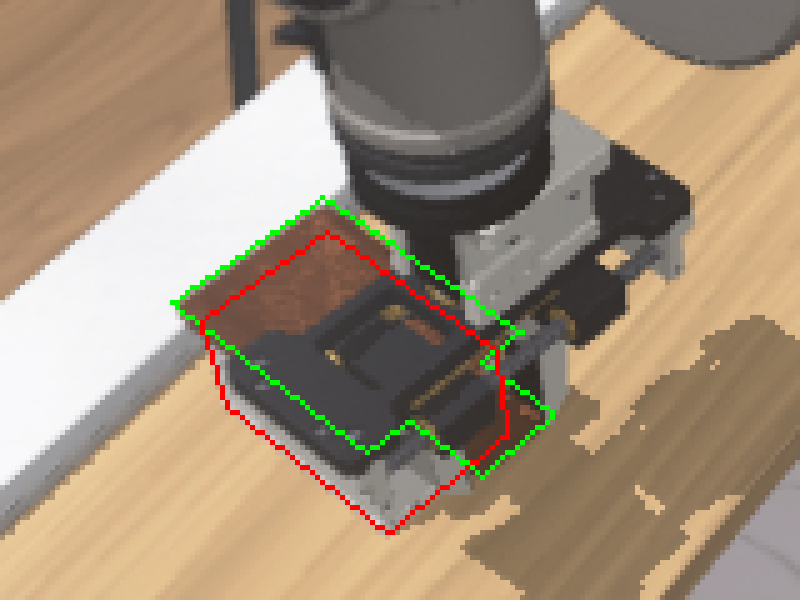

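The lid agrees with its predicted outline over the box. Lowering to contact.

```bash
sed -i 's/>5)/>3)/' ck.py; python3 -m jog '[[0,-1,4,0,0,0],[0,0,3,0,0,0],[0,0,1.5,0,0,0],[0,0,0,0,0,0],[0,0,0,0,0,0]]'>/dev/null; python3 ck.py && python3 -m jog '[[0,0,0.8,0,0,0],[0,0,0,0,0,0]]'>/dev/null && python3 ck.py && python3 -m jog '[[0,0,0.8,0,0,0],[0,0,0,0,0,0]]'>/dev/null && python3 ck.py && python3 -m jog '[[0,0,0.8,0,0,0],[0,0,0,0,0,0]]'>/dev/null && python3 ck.py && python3 -m jog '[[0,0,0.8,0,0,0],[0,0,0,0,0,0]]'>/dev/null && python3 ck.py && python3 -m jog '[[0,0,0.8,0,0,0],[0,0,0,0,0,0]]'>/dev/null && python3 ck.py
```

```text
[589.9 134.  146.4] [-0.2 -0.5 -0.4]
[589.9 134.  145.6] [ 0.6  0.3 -1.1]
[589.9 134.  144.8] [-0.1  0.1 -1.2]
[589.9 134.  144.1] [-0.4 -0.   0.8]
[590.  134.  143.4] [-0.5  0.4  2. ]
[589.9 134.  142.6] [-2.1  0.3  3.2]
```

```bash
python3 -m jog '[[0,0,-0.5,0,0,0],[0,0,0,0,0,0],[0,0,0,0,0,0],[0,0,0,0,0,0],[0,0,0,0,0,0],[0,0,0,0,0,0],[0,0,0,0,0,0],[0,0,0,0,0,0]]' 85; python3 -m jog '[[0,0,-2,0,0,0],[0,0,-4,0,0,0],[0,0,-8,0,0,0],[0,0,-15,0,0,0],[0,0,-30,0,0,0],[20,0,-30,0,0,0],[40,0,0,0,0,0],[40,0,0,0,0,0],[40,0,0,0,0,0],[30,0,0,0,0,0],[0,-10,0,0,0,0],[0,0,0,0,0,0]]'; python3 - <<'E'
from h import *
ms={};cp=[]
for c,e in(('side',(250,175)),('top',(273,142))):
    im=bot.capture(c);cp.append(cv2.resize(im[e[1]-50:e[1]+50,e[0]-40:e[0]+40,::-1],None,fx=5,fy=5,interpolation=cv2.INTER_CUBIC))
    for r in bot.outline_of('lid',c):
        if np.hypot(*(np.array(r['pixel'])-e))<25:ms[c]=r['mask'];print(c,r['p'],r['mask'].sum());break
cv2.imwrite('pics/c9.png',np.hstack(cp))
for k in [ms]+[{c:ms[c]} for c in ms]:print(list(k),fit('lid',k,[688,129,192,-.05],True))
if len(ms)==2:print('free z',fit('lid',ms,[688,129,192,-.05]))
E
```

```text
time: 27.5
tool_pos: [589.9, 134.0, 142.9]
tcp_rot: [3.141, 0.0, 3.09]
contact_force: [0.3, 0.2, 0.3]
grip_width: 78.0
finger_force: 0.0
time: 28.7
tool_pos: [420.0, 132.2, 233.1]
tcp_rot: [3.142, 0.003, 3.09]
contact_force: [0.1, -0.6, 0.2]
grip_width: 77.8
finger_force: 0.0
side 0.61 2133
top 0.72 2061
['side', 'top'] ([np.float64(687.4047041151675), np.float64(129.00115957755753), 192, np.float64(-0.05613215660643301)], np.float64(0.10267240163835767))
['side'] ([np.float64(687.4729392030124), np.float64(130.19227317055578), 192, np.float64(-0.06051055731969966)], np.float64(0.03335512932287121))
['top'] ([np.float64(687.5535608791917), np.float64(127.54965337077158), 192, np.float64(-0.049697394163065456)], np.float64(0.040973503552033))
free z ([np.float64(689.1522102740971), np.float64(128.0626786594109), np.float64(188.84841213596), np.float64(-0.057346190209611125)], np.float64(0.0878640789886761))
```

View pics/c9.png

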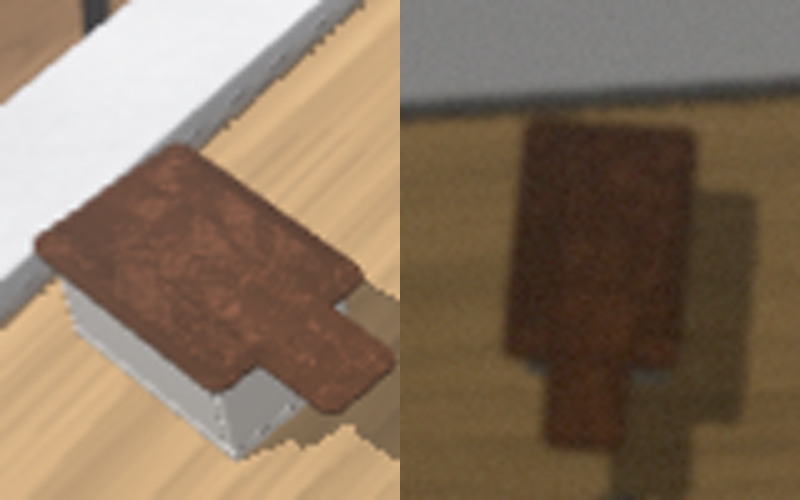

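The lid lies flat on the box, centred within about 1 mm and square (yaw −0.056 against the box's −0.055), and the arm is clear. Handing in.

```bash
python3 -c "
from plant import bot
print(bot.close_job())"
```

```text
the job is handed in; nothing more can be done
None
```

The lid is on the box, measured flat, square and centred to about 1 mm, with the arm clear; I handed the job in at about 29 s, but no verdict came back.

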